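Free the weight dish from its stand, turn it a quarter and hold it level

TASK

Turn the black-winged lock collar on the stand's post clockwise (seen from above) all the way to its red locked mark, so that its brass keeper finger is locked clear of the blue dish. Then lift the dish by its wooden grip, keep it level with the loose ceramic ball centred in it, and turn it a quarter turn clockwise so that its green tab points straight away from the collar post. Finish still holding the dish still and level, at least a hand's width (80 mm) above its seat and straight over the stand so the stand can be wiped; leave the pastry cutters alone.

Things in the scene. Friction and masses are not known exactly. Their poses are not given: they have to be found in the camera images.
- stand: Fixed wooden stand, base 110 x 225 x 12 mm. Origin on the marble under the centre of the round aluminium seat (72 mm across, top 30 mm above the marble) that carries the dish. y points from the seat to the collar post, whose axis is 130 mm from the seat centre; z is up. Place and yaw vary.
- collar (a joint): Captive collar on the vertical post, stiff (0.06 N m friction), stays where left. 0 = brass keeper finger points at the seat (stand -y), over the dish's rim, blocking the lift. Grows clockwise seen from above, finger swinging towards stand -x. 1.3 = hard stop at the red locked mark, finger clear of the dish. Starts at 0 to 0.3.
- collar_grip (a point): Centre of the upright black wing on the collar, on the post axis, 93 mm above the marble. Wing 12 mm thick, 36 long, 28 high (79 to 107 mm above the marble); its length lies along the keeper finger, i.e. along stand y at joint value 0. Finger 12 mm wide, reaching 65 mm from the axis, 69 to 74 mm above the marble.
- dish: Loose blue round dish, 162 mm across, 32 high, 0.24 to 0.39 kg; flat middle 24 mm across (10 mm above the underside), around it the floor rises at about 8 degrees, then steeper. Origin: centre of its underside, z up, x towards the green tab on the rim (end 105 mm out). A steel bail with a wooden grip arches over it along x. Starts on the seat, its x along the stand's x.
- dish_grip (a point): Centre of the wooden grip of the bail, 88 mm above the dish's underside and over its centre (118 mm above the marble at the start). The grip is 50 mm long along dish x, 16 mm wide along dish y and 22 mm high. It is grasped from above.
- dish_tab (a point): Top of the green tab at the dish's rim, 95 mm from the dish centre along dish x, 32 mm above the dish's underside.
- ball_center (a point): Centre of the loose cream ceramic ball, 30 mm in diameter, 28 to 46 g, that rolls freely on the dish's floor; it starts in the middle, 25 mm above the dish's underside.
- bell_a: Green bell cutter, 63 x 64 x 25 mm, loose; leave alone. Origin at the centre of its underside.
- bell_b: Second green bell cutter, the same; leave alone.
- pretzel: Aluminium pretzel-shaped cutter, about 80 x 110 x 22 mm, loose; leave alone. Origin near the centre of its underside.
- plunger: Boxwood plunger cutter standing upright, 54 mm across, 86 mm high, loose; leave alone. Origin at the centre of its underside.
Not all that is in view belongs to the job. What is meant by the stand is not turquoise, and is the larger of those in its own colour. Of the things that look like the dish, the smaller one is meant.

How it is judged:
On the way, in this order (a step that is already met when the one before it is completed fails the run):
1. the collar is at its locked mark while the dish still stands on its seat (value of joint collar above 1.2 rad and z of dish in the frame of stand below 0.036 m), for 0.2 s.
2. the dish is lifted clear of its stand with the ball in its middle (z of dish in the frame of stand above 0.06 m and horizontal distance between ball_center and dish below 0.03 m), for 0.2 s.
At the end, for the whole second after the job is handed in: Collar within 0.1 rad of its mark; dish still, in the fingers, underside 65 mm or more above the seat, centre within 30 mm of the seat axis, tab pointing away from the post within 0.17 rad, level within 0.09 rad, ball on its floor within 25 mm of the centre (value of joint collar above 1.2 rad and z of dish in the frame of stand above 0.095 m and horizontal distance between dish and stand below 0.03 m and angle between the x axis of dish and the y axis of stand, either way round below 0.17 rad and y of dish_tab in the frame of stand below -0.05 m and angle between dish's own z axis and vertical below 0.09 rad and horizontal distance between ball_center and dish below 0.025 m and z of ball_center in the frame of dish below 0.035 m and linear speed of dish below 0.02 m/s and contact force between dish and the fingers above 2 N); the arm keeps its last pose, push and grip.
It fails at once if the ball rolls more than 45 mm from the dish's centre or out of it (distance between ball_center and dish above 0.053 m).
It fails at once if the dish is tipped more than 0.25 rad (angle between dish's own z axis and vertical above 0.25 rad).
It fails at once if a pastry cutter is knocked away (distance of any of bell_a, bell_b, pretzel, plunger from where it was at the start of the episode above 0.02 m).
It also fails if it takes over 58 s, if anything falls off the work surface, if the arm or the gripper's body presses on something with over 40 N, if the wrist force passes 120 N, or if a joint passes its speed limit or range.

ROBOT

A 7-joint arm with a two-finger parallel gripper is mounted at the origin on the work surface. World frame = base frame: x ahead of the robot, y to its left, z up, the work surface at z = 0. Lengths are in m, angles in rad, forces in N, time in s.
With the tool pointing down it reaches from about 0.425 to 0.875 m from the base axis. Payload 8.4 kg.
Tool frame: the origin (TCP) lies where the fingers leave the gripper's body, on its centre line; the fingertips stand 73 mm ahead of it and the grasp point (between the pads) lies manip.tcp_to_grasp ahead of it (manip.tcp_to_grasp is the distance from the TCP to the grasp point, in m); y points along the fingers, z is the direction in which the jaws open and shut, and the axes are right-handed (so a half turn about y gives the same grasp; the last joint's range is limited). The gripper opens to 85 mm and grips with 20 to 120 N. Pads are 22 mm wide; open, the fingers measure 114 mm over their backs; the gripper's body (76 mm by 85 mm) begins 54 mm behind the grasp point. The pads swing forward as they close: fully open they stand 13 mm farther back than shut.
Start: joints at [1.242, 0.333, 0.04, 1.465, -0.013, 1.343, -0.059], TCP at [0.148, -0.633, 0.304] pointing down, gripper open.
Joint ranges: [-2.58, 2.58], [-0.38, 2.09], [-1.3, 1.39], [0.25, 2.4], [-1.5, 4.64], [0.08, 2.09], [-2.65, 2.65]. Speed limits (rad/s): [2.22, 2.22, 2.79, 2.79, 3.14, 3.14, 3.14].

INTERFACE

Orientations are given as a unit quaternion [x, y, z, w].
In Python, from bench import manip gives the robot as it stands.
- The arm moves only by the tool arm_command, never from a script. Its arguments are lists of equal length, an entry for each row: "twist": the turn, a rotation vector about the tool's x, y, z in degrees, a list of three; "dp": the shift along the tool's x, y, z in m, a list of three; "hand": the opening, from 0 (shut) to 1 (fully open). A call has 1 to 20 rows; each row shifts and turns the commanded pose from where the row before left it, along the tool's axes as they then stand; what a row does not reach is not made up. A row lasts 1/10 s, in which the tool goes at most 50 mm and 8.59 degrees, less where a joint would pass 70% of its speed; a pose out of reach is approached as far as the arm can. A call with a gripper value outside its range is refused whole. The fingers move at their own pace and stop on an object; "force" is the grip in N (left out, the last holds). Time passes only in rows, so rows that do not move let the fingers close. It gives the time, the measured TCP pose, the force and the opening at its end, in the units of the state.
- manip.observe(): the state, without advancing time (a new reading comes with each control period).
- manip.capture(name): name is "scene" or "top" or "wrist"; returns a dict with "frame" (400x640x3 uint8, blue, green, red), "vfov" (degrees; the focal length in pixels is half the picture's height over the tangent of half this angle, whatever the lens; pixels are square), "cx", "cy" (the principal point, pixels), "pose" (4x4, takes a point from camera to world coordinates). Camera axes: x right, y down, z forward; pixel columns grow to the right and rows downward; lengths in m; the calibration is good to about 2 mm. A picture is of the moment at which its call begins. There is no depth.
- manip.sign_off(): hands the job in, once; it reports no verdict.
The state is a dict: "t": time; "joint_pos": joint angles; "dq": joint speeds; "joint_efforts": joint torques, N m; "ee_pos": TCP position; "ee_rot": TCP orientation; "ft_force": force on the tool from outside, world axes, zero at the start; "wrist_torque": the same for the moment, N m; "finger_gap": finger opening in m.
Only numpy, scipy, OpenCV 4.12 (cv2) and the standard library are available. Lean on these libraries where they do the work, as an engineer would, in place of code of your own. Each camera call takes 0.05 s, during which the arm holds its last target.

## Working session

There is one attempt and no reset: what is moved stays moved. The work goes in short steps, Python scripts to look and compute and a tool call to move; the robot and the scene stay as the last step left them, time stands still between calls to the robot, and variables do not carry over. Pictures are saved under pics/ and viewed, and the job is handed in when it is done.

Besides the shell and the picture viewer there is one more tool, called after "Emit:" by a JSON object that holds its "op" and its "data", one argument or row to a line. arm_command: Moves the arm, as the interface text tells. Its arguments: {"type":"object","properties":{"twist":{"type":"array"},"dp":{"type":"array"},"hand":{"type":"array"},"force":{"type":"number"}},"required":["twist","dp","hand"]}

```bash
mkdir -p pics; ls; python3 - <<'E'
from bench import manip
import cv2
print(manip.observe(), manip.tcp_to_grasp)
for n in ["scene","top","wrist"]:
    c=manip.capture(n); cv2.imwrite(f"pics/{n}0.png",c["frame"]); print(n,c["vfov"],c["cx"],c["cy"],c["pose"].round(4).tolist() if hasattr(c["pose"],'round') else c["pose"], c.keys())
E
```

```text
pics
{'t': 0.0, 'joint_pos': array([ 1.24178224,  0.33388352,  0.03989398,  1.46626941, -0.01342135,
        1.34327832, -0.05845743]), 'dq': array([ 1.73869311e-04,  5.88933129e-04, -9.64180886e-04,  8.99338775e-04,
        5.36123755e-05, -7.62695327e-04,  9.69140615e-04]), 'joint_efforts': array([ 1.37666833e-03, -6.58553696e+01,  1.36601351e+00, -4.05558693e+01,
        1.67061476e-02,  1.26275606e-02, -2.35103278e-05]), 'ee_pos': array([ 0.14796606, -0.63259225,  0.30304005]), 'ee_rot': array([-0.08116927,  0.70299101, -0.70189589,  0.08097744]), 'ft_force': array([-1.15926506, -0.01972846,  0.02878698]), 'wrist_torque': array([-0.00728634, -0.00539724,  0.0045811 ]), 'finger_gap': 0.08540355607263657} 0.0539
scene 52.45759663847536 320.6291848153434 200.2044728842168 [[0.5164, 0.5442, -0.6611, 1.1978], [0.8563, -0.3195, 0.4059, -0.3885], [0.0097, -0.7757, -0.631, 0.7395], [0.0, 0.0, 0.0, 1.0]] dict_keys(['frame', 'vfov', 'cx', 'cy', 'pose'])
top 49.006814455980994 312.462638937553 196.85093176484898 [[0.0166, -0.9927, 0.1191, 0.3436], [-0.9998, -0.0158, 0.0079, 0.0313], [-0.0059, -0.1193, -0.9928, 1.5177], [0.0, 0.0, 0.0, 1.0]] dict_keys(['frame', 'vfov', 'cx', 'cy', 'pose'])
wrist 60.16345125278432 317.23174383260584 201.6734766059918 [[0.2281, -0.9277, -0.2954, 0.2226], [-0.9736, -0.218, -0.0673, -0.6156], [-0.0019, 0.303, -0.953, 0.3724], [0.0, 0.0, 0.0, 1.0]] dict_keys(['frame', 'vfov', 'cx', 'cy', 'pose'])
```

View pics/scene0.png

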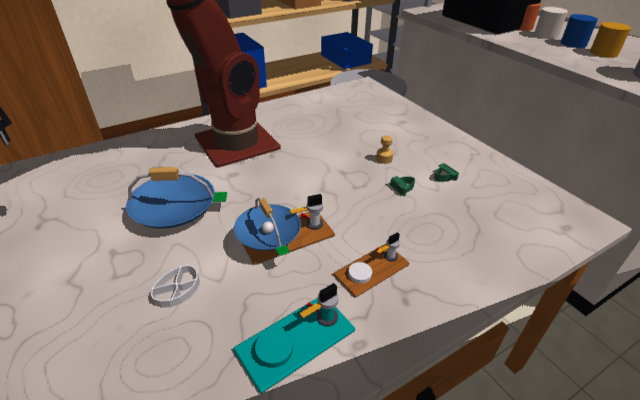

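View pics/top0.png

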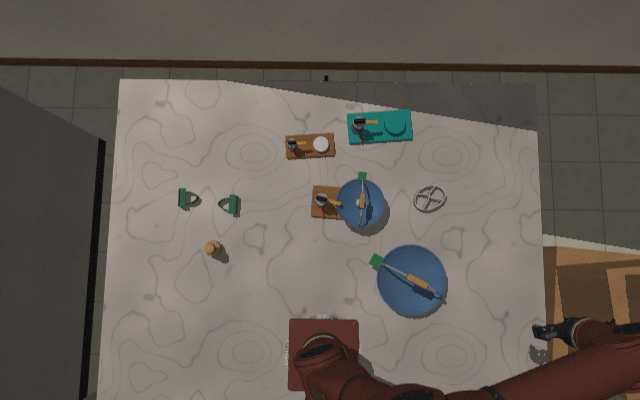

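View pics/wrist0.png

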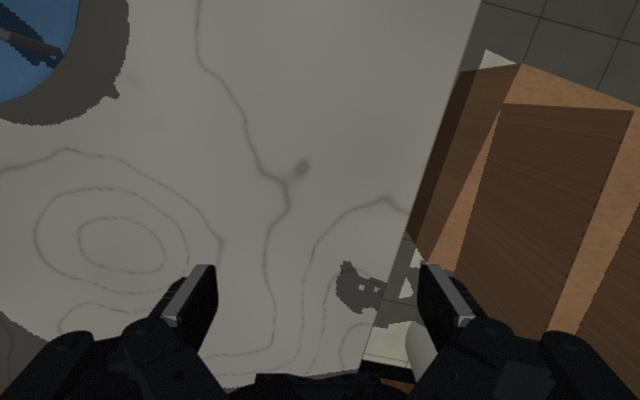

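The target stand is the brown one, with its post at about (322,200) in the top view. It carries the small blue dish at (361,203), tab at (362,176). The decoys are the turquoise stand, the small brown stand and the big blue dish. I'll enlarge the target area for precise pixel positions.

```bash
python3 - <<'E'
import cv2
a=cv2.imread('pics/top0.png')[160:240,295:395]; cv2.imwrite('pics/topc.png',cv2.resize(a,None,fx=7,fy=7,interpolation=cv2.INTER_CUBIC))
a=cv2.imread('pics/scene0.png')[185:275,220:345]; cv2.imwrite('pics/scenec.png',cv2.resize(a,None,fx=6,fy=6,interpolation=cv2.INTER_CUBIC))
E
```

```text
(no output)
```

View pics/topc.png

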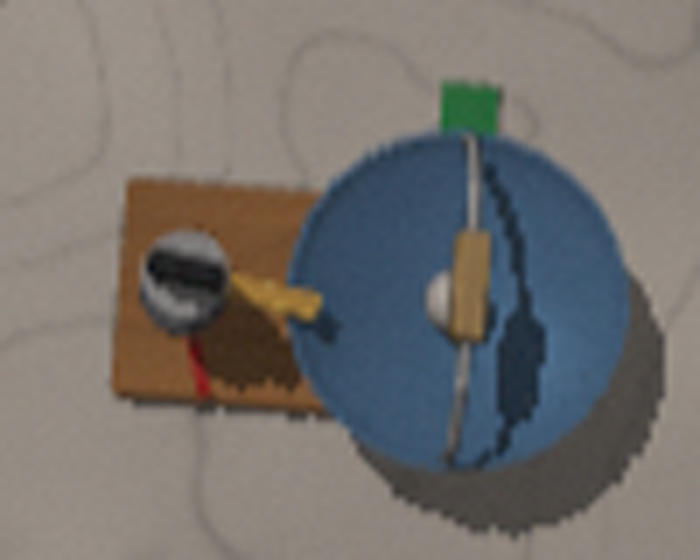

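View pics/scenec.png

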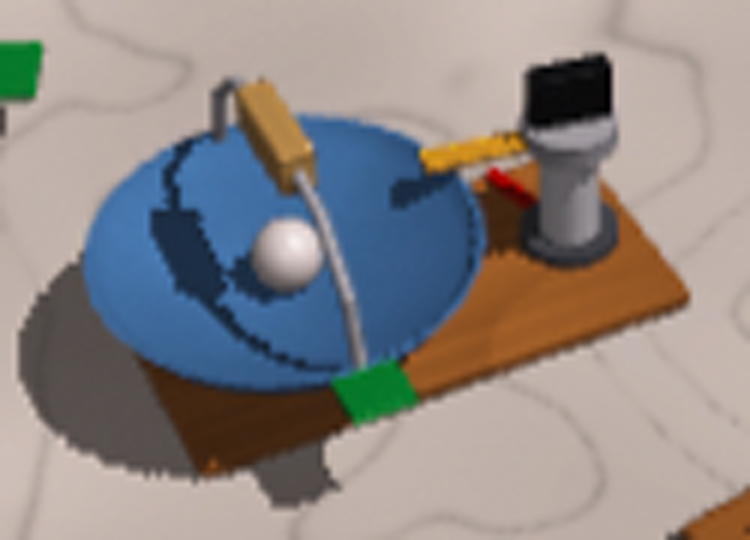

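```bash
cat > h.py <<'E'
import numpy as np, cv2
from scipy.spatial.transform import Rotation as R
def ray(c,px):
    f=c[0]; P=c[3]
    d=P[:3,:3]@np.array([(px[0]-c[1])/f,(px[1]-c[2])/f,1.]); return P[:3,3],d/np.linalg.norm(d)
def cal(c): return (200/np.tan(np.radians(c["vfov"])/2),c["cx"],c["cy"],np.array(c["pose"]))
def tri(obs):
    A=np.zeros((3,3));b=np.zeros(3);L=[]
    for c,px in obs:
        o,d=ray(c,px);M=np.eye(3)-np.outer(d,d);A+=M;b+=M@o;L.append((o,M))
    p=np.linalg.solve(A,b); return p,[np.linalg.norm(M@(p-o)) for o,M in L]
def atz(c,px,z):
    o,d=ray(c,px); return o+d*(z-o[2])/d[2]
def proj(c,p):
    q=c[3][:3,:3].T@(np.asarray(p)-c[3][:3,3]); return np.array([c[0]*q[0]/q[2]+c[1],c[0]*q[1]/q[2]+c[2]])
E
python3 - <<'E'
from h import *
from bench import manip
S=cal(manip.capture("scene"));T=cal(manip.capture("top"))
t=lambda u,v:((u+.5)/7-.5+295,(v+.5)/7-.5+160)
s=lambda u,v:((u+.5)/6-.5+220,(v+.5)/6-.5+185)
for n,a,b in [("grip",(472,286),(277,137)),("wing",(187,272),(568,92)),("tab",(471,107),(376,392)),("fingertip",(318,305),(424,160))]:
    p,e=tri([(T,t(*a)),(S,s(*b))]);print(n,p.round(4),np.round(e,4))
E
```

```text
grip [ 0.503  -0.1157  0.1175] [0.0011 0.0011]
wing [0.5101 0.0141 0.0921] [0.0005 0.0005]
tab [ 0.5959 -0.1216  0.0596] [0.0005 0.0005]
fingertip [ 0.4976 -0.0484  0.0723] [0.0004 0.0004]
```

```bash
python3 - <<'E'
from h import *
from bench import manip
o=manip.observe(); print(R.from_quat(o["ee_rot"]).as_matrix().round(3), o["t"])
E
```

```text
[[-0.974 -0.     0.228]
 [-0.228  0.001 -0.974]
 [ 0.    -1.    -0.001]] 0.25
```

The heights and the 130 mm grip-to-wing distance agree with the text. Stand yaw is about -0.06 and the collar is at about 0.14. Next I'll move over the collar.

Emit:
{"op": "arm_command", "data": {
  "twist": [
    [0,0,0],
    [0,0,0],
    [0,0,0],
    [0,0,0],
    [0,0,0],
    [0,0,0],
    [0,0,0],
    [0,0,0],
    [0,0,0],
    [0,0,0],
    [0,0,0],
    [0,0,0],
    [0,0,0],
    [0,0,0],
    [0,0,0],
    [0,0,0],
    [0,0,0],
    [0,0,0],
    [0,0,0],
    [0,0,0]
  ],
  "dp": [
    [-0.01,0,-0.01],
    [-0.02,0,-0.022],
    [-0.026,0,-0.029],
    [-0.026,0,-0.029],
    [-0.026,0,-0.029],
    [-0.026,0,-0.029],
    [-0.026,0,-0.029],
    [-0.026,0,-0.029],
    [-0.026,0,-0.029],
    [-0.026,0,-0.029],
    [-0.026,0,-0.029],
    [-0.026,0,-0.029],
    [-0.026,0,-0.029],
    [-0.026,0,-0.029],
    [-0.026,0,-0.029],
    [-0.026,0,-0.029],
    [-0.026,0,-0.029],
    [-0.026,0,-0.029],
    [-0.026,0,-0.029],
    [-0.026,0,-0.022]
  ],
  "hand": [1,1,1,1,1,1,1,1,1,1,1,1,1,1,1,1,1,1,1,1]
}}

```text
t: 2.25
ee_pos: [0.5081, 0.0162, 0.3042]
ee_rot: [0.082, -0.702, 0.703, -0.082]
ft_force: [-0.4, -0.7, -0.9]
finger_gap: 0.0853
```

Emit:
{"op": "arm_command", "data": {
  "twist": [
    [0,-8,0],
    [0,-8,0],
    [0,-8,0],
    [0,-8,0],
    [0,-8,0],
    [0,-8,0],
    [0,-8,0],
    [0,-8,0],
    [0,-1.5,0],
    [0,0,0],
    [0,0,0]
  ],
  "dp": [
    [0,0,0],
    [0,0,0],
    [0,0,0],
    [0,0,0],
    [0,0,0],
    [0,0,0],
    [0,0,0],
    [0,0,0],
    [0,0,0],
    [0,0,0],
    [0,0,0]
  ],
  "hand": [1,1,1,1,1,1,1,1,1,1,1]
}}

```text
t: 3.35
ee_pos: [0.5081, 0.0134, 0.3039]
ee_rot: [0.447, -0.548, 0.548, -0.447]
ft_force: [0.4, 0.1, -0.0]
finger_gap: 0.0854
```

```bash
python3 - <<'E'
from h import *
from bench import manip
o=manip.observe(); print(R.from_quat(o["ee_rot"]).as_matrix().round(3), o["t"],o["ee_pos"],o["joint_pos"],o["ft_force"])
c=manip.capture("wrist"); cv2.imwrite("pics/w1.png",c["frame"])
np.savez("w1.npz",**{k:c[k] for k in ["vfov","cx","cy","pose"]})
C=cal(c);
for p in [(0.51,.014,.107),(0.503,-.1157,.129)]: print(proj(C,p))
E
```

```text
[[-0.199 -0.     0.98 ]
 [-0.98  -0.    -0.199]
 [ 0.    -1.     0.   ]] 3.35 [0.50813397 0.01340648 0.30393771] [ 0.58865406  0.09824882 -0.73892707  1.77229838  0.06896175  1.29723241
 -0.36729436] [ 0.41139716  0.06890496 -0.02147001]
[320.27328784 191.32033386]
[342.30167331 343.26336685]
```

View pics/w1.png

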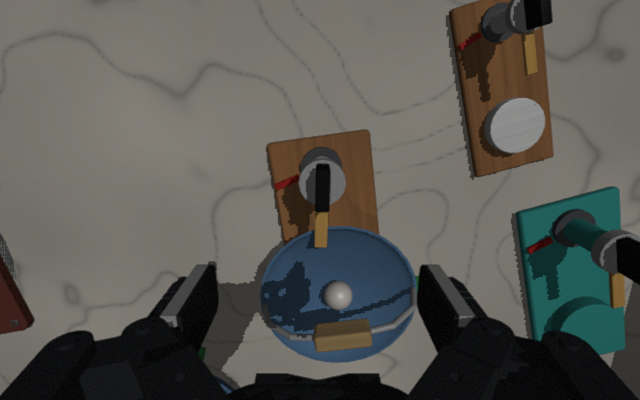

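```bash
python3 - <<'E'
import cv2
a=cv2.imread('pics/w1.png')[140:365,250:430]; a=cv2.convertScaleAbs(a,alpha=1.8,beta=20);cv2.imwrite('pics/w1c.png',cv2.resize(a,(720,900),interpolation=cv2.INTER_CUBIC)[:600]); cv2.imwrite('pics/w1d.png',cv2.resize(a,(720,900),interpolation=cv2.INTER_CUBIC)[400:])
E
```

```text
(no output)
```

View pics/w1c.png

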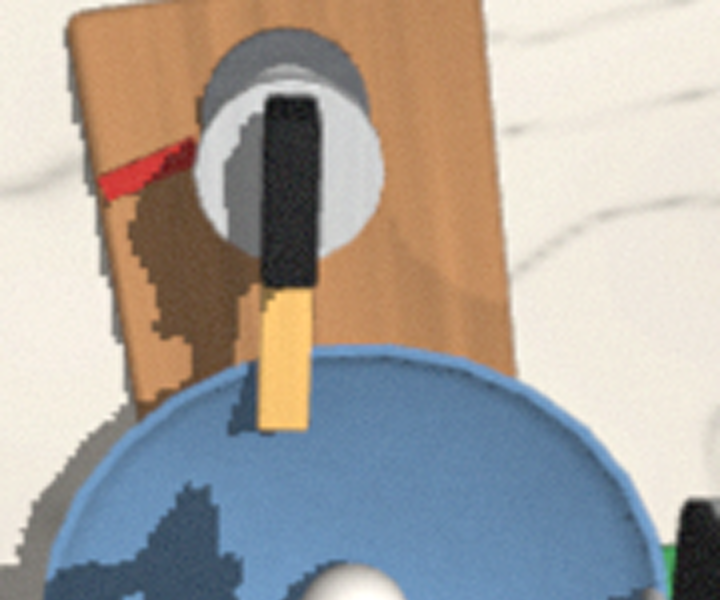

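View pics/w1d.png

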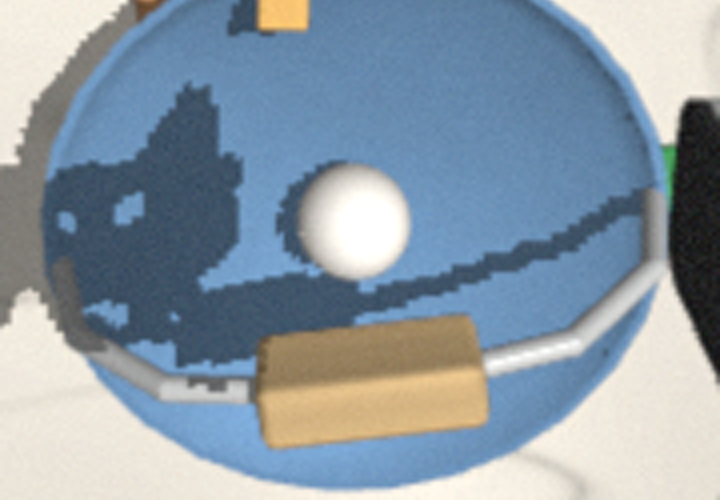

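Wing and grip sit within about 2 px of the predicted positions: the wing centre at (323,188) and the grip's top face at (344,343). I'll descend around the wing and close.

Emit:
{"op": "arm_command", "data": {
  "twist": [
    [0,0,0],
    [0,0,0],
    [0,0,0],
    [0,0,0],
    [0,0,0],
    [0,0,0],
    [0,0,0],
    [0,0,0],
    [0,0,0],
    [0,0,0],
    [0,0,0],
    [0,0,0],
    [0,0,0],
    [0,0,0]
  ],
  "dp": [
    [-0.0027,0.01,0.0029],
    [0,0.02,0],
    [0,0.025,0],
    [0,0.025,0],
    [0,0.025,0],
    [0,0.02,0],
    [0,0.013,0],
    [0,0,0],
    [0,0,0],
    [0,0,0],
    [0,0,0],
    [0,0,0],
    [0,0,0],
    [0,0,0]
  ],
  "hand": [1,1,1,1,1,1,1,1,0.5,0.3,0.1,0,0,0],
  "force": 40
}}

```text
t: 4.8
ee_pos: [0.5125, 0.0151, 0.1666]
ee_rot: [0.448, -0.547, 0.547, -0.449]
ft_force: [2.7, -1.1, 1.9]
finger_gap: 0.0107
```

```bash
python3 - <<'E'
from h import *
from bench import manip
o=manip.observe(); print(o["t"],o["ee_pos"],o["joint_pos"],o["ft_force"],o["wrist_torque"],o["finger_gap"])
c=manip.capture("wrist"); cv2.imwrite("pics/w2.png",c["frame"])
E
```

```text
4.8 [0.51248576 0.01512805 0.16656799] [ 0.53508389  0.25236862 -0.72571506  1.92747895  0.19505073  1.03010686
 -0.47382199] [ 2.72686539 -1.1387787   1.93070605] [-0.10435487 -0.4098936  -0.018116  ] 0.010712498246450316
```

View pics/w2.png

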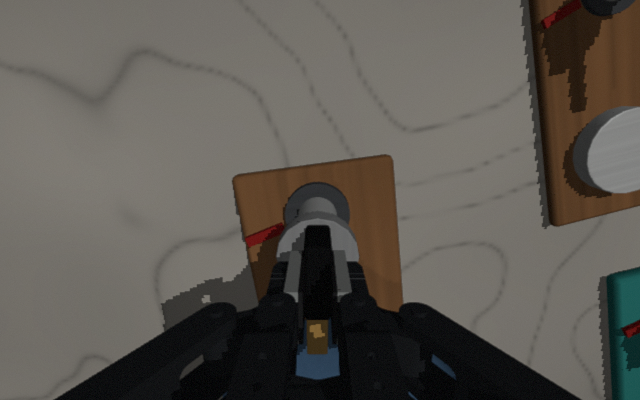

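The pads hold the wing with a 10.7 mm gap, symmetric about it. Now I'll turn clockwise.

Emit:
{"op": "arm_command", "data": {
  "twist": [
    [0,2,0],
    [0,4,0],
    [0,5,0],
    [0,5,0],
    [0,5,0],
    [0,5,0],
    [0,5,0],
    [0,5,0],
    [0,5,0],
    [0,5,0],
    [0,5,0],
    [0,5,0],
    [0,4,0],
    [0,3,0],
    [0,2,0],
    [0,1,0],
    [0,0,0]
  ],
  "dp": [
    [0,0,0],
    [0,0,0],
    [0,0,0],
    [0,0,0],
    [0,0,0],
    [0,0,0],
    [0,0,0],
    [0,0,0],
    [0,0,0],
    [0,0,0],
    [0,0,0],
    [0,0,0],
    [0,0,0],
    [0,0,0],
    [0,0,0],
    [0,0,0],
    [0,0,0]
  ],
  "hand": [0,0,0,0,0,0,0,0,0,0,0,0,0,0,0,0,0]
}}

```text
t: 6.55
ee_pos: [0.5134, 0.0142, 0.1666]
ee_rot: [0.076, -0.702, 0.703, -0.079]
ft_force: [8.6, -3.4, -2.3]
finger_gap: 0.0109
```

```bash
cat > st.py <<'E'
from h import *
from bench import manip
o=manip.observe(); M=R.from_quat(o["ee_rot"]).as_matrix()
print("t",o["t"],"pos",o["ee_pos"].round(4),"jawyaw",np.degrees(np.arctan2(M[1,2],M[0,2])).round(2),"down",M[:,1].round(4),"q",o["joint_pos"].round(2),"F",o["ft_force"].round(1),"T",o["wrist_torque"].round(3),"gap",round(o["finger_gap"],4))
E
python3 st.py;  python3 - <<'E'
from h import *
from bench import manip
c=manip.capture("wrist"); cv2.imwrite("pics/w3.png",c["frame"])
c=manip.capture("scene"); cv2.imwrite("pics/s3.png",cv2.resize(c["frame"][170:290,200:360],None,fx=5,fy=5,interpolation=cv2.INTER_CUBIC))
E
```

```text
t 6.55 pos [0.5134 0.0142 0.1666] jawyaw -77.43 down [ 3.9e-03 -7.0e-04 -1.0e+00] q [ 0.4   0.23 -0.57  1.93  0.14  1.02 -1.58] F [ 8.6 -3.4 -2.3] T [-0.768 -1.717  0.035] gap 0.0109
```

View pics/w3.png

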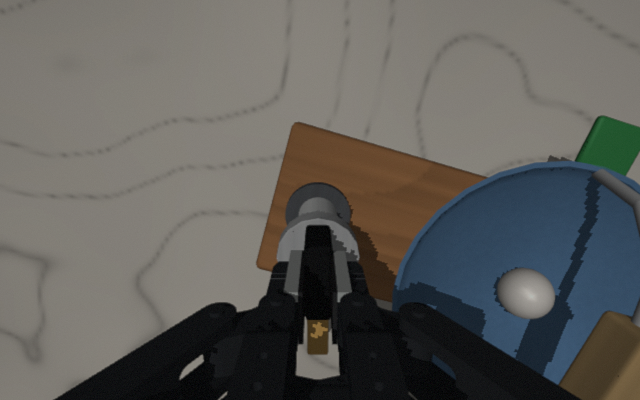

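View pics/s3.png

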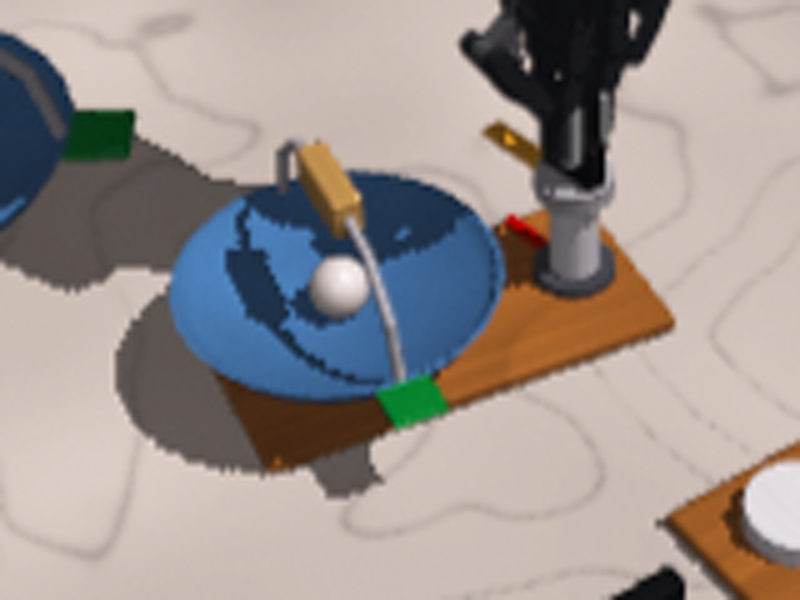

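Emit:
{"op": "arm_command", "data": {
  "twist": [
    [0,1.5,0],
    [0,1.5,0],
    [0,1,0],
    [0,0,0]
  ],
  "dp": [
    [0,0,0],
    [0,0,0],
    [0,0,0],
    [0,0,0]
  ],
  "hand": [0,0,0,0]
}}

```text
t: 7.05
ee_pos: [0.5134, 0.0143, 0.1666]
ee_rot: [0.052, -0.704, 0.706, -0.055]
ft_force: [7.9, -4.8, -1.4]
finger_gap: 0.0107
```

```bash
python3 st.py
```

```text
t 7.05 pos [0.5134 0.0143 0.1666] jawyaw -81.31 down [ 0.0041 -0.0014 -1.    ] q [ 0.39  0.22 -0.56  1.93  0.14  1.02 -1.65] F [ 7.9 -4.8 -1.4] T [-0.876 -1.735  1.097] gap 0.0107
```

The wrist torque jumped to 1.1 N m, so the collar is against its stop. I'll release it and rise.

Emit:
{"op": "arm_command", "data": {
  "twist": [
    [0,-1,0],
    [0,-1,0],
    [0,0,0],
    [0,0,0],
    [0,0,0],
    [0,0,0],
    [0,0,0],
    [0,0,0],
    [0,0,0],
    [0,0,0],
    [0,0,0],
    [0,0,0]
  ],
  "dp": [
    [0,0,0],
    [0,0,0],
    [0,0,0],
    [0,0,0],
    [0,0,0],
    [0,-0.015,0],
    [0,-0.03,0],
    [0,-0.035,0],
    [0,-0.035,0],
    [0,-0.02,0],
    [0,-0.005,0],
    [0,0,0]
  ],
  "hand": [0,0,0.4,0.6,0.6,0.6,0.8,1,1,1,1,1]
}}

```text
t: 8.25
ee_pos: [0.5119, 0.0154, 0.3069]
ee_rot: [0.065, -0.704, 0.704, -0.066]
ft_force: [-0.3, 0.7, -0.6]
finger_gap: 0.0855
```

```bash
python3 st.py;  python3 - <<'E'
from h import *
from bench import manip
c=manip.capture("wrist"); cv2.imwrite("pics/w4.png",c["frame"])
c=manip.capture("top"); cv2.imwrite("pics/t4.png",cv2.resize(c["frame"][160:240,295:395],None,fx=6,fy=6,interpolation=cv2.INTER_CUBIC))
E
```

```text
t 8.25 pos [0.5119 0.0154 0.3069] jawyaw -79.33 down [ 1.5e-03 -2.0e-04 -1.0e+00] q [ 0.43  0.09 -0.57  1.77  0.05  1.3  -1.54] F [-0.3  0.7 -0.6] T [0.014 0.023 0.047] gap 0.0855
```

View pics/w4.png

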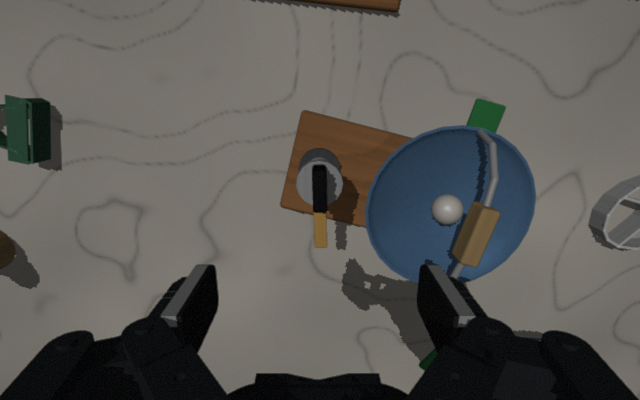

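The collar points along the red mark, finger at (320,165)–(321,247), well clear of the dish. The ball is centred. Next I'll measure the grip from a second wrist view.

```bash
python3 - <<'E'
import cv2
a=cv2.imread('pics/w4.png')[90:290,360:550]; a=cv2.convertScaleAbs(a,alpha=1.8,beta=20);cv2.imwrite('pics/w4c.png',cv2.resize(a,None,fx=3,fy=3,interpolation=cv2.INTER_CUBIC))
E
```

```text
(no output)
```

View pics/w4c.png

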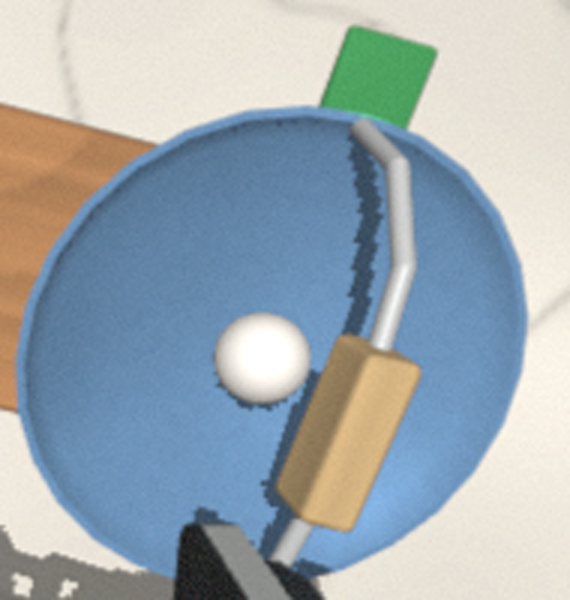

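View pics/t4.png

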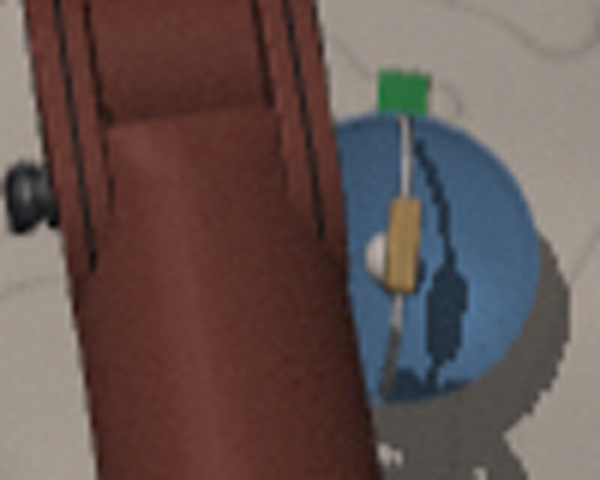

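```bash
python3 - <<'E'
from h import *
from bench import manip
c1=cal(np.load("w1.npz")); c4=cal(manip.capture("wrist"))
a=lambda u,v:((u+.5)/4-.5+250,(v+.5)/4-.5+140)
b=lambda u,v:((u+.5)/3-.5+360,(v+.5)/3-.5+90)
P,e=tri([(c1,a(487,801)),(c4,b(398,357))]);Q,f=tri([(c1,a(266,821)),(c4,b(330,525))])
d=P-Q;print(P.round(4),Q.round(4),((P+Q)/2).round(4),np.linalg.norm(d),np.degrees(np.arctan2(d[1],d[0])),e,f)
o=atz(c4,b(262,358),.055);print("ball",o)
# base far edge line & right edges in w4 at z=.012
for k,p in [("A",(303,111)),("B",(281,206)),("C",(385,132))]: print(k,atz(c4,p,.012).round(4))
for k,p in [("A",(66,16)),("B",(481,0)),("L",(140,400)),("R",(517,380))]: print(k,atz(c1,a(*p),.012).round(4))
E
```

```text
[ 0.5283 -0.1156  0.1299] [ 0.4805 -0.1139  0.1281] [ 0.5044 -0.1147  0.129 ] 0.04789473557010001 -2.0463024720352787 [np.float64(0.0007901473918452188), np.float64(0.0007901473918450846)] [np.float64(0.00024307625013550525), np.float64(0.00024307625013545697)]
ball [ 0.50258211 -0.11562747  0.055     ]
A [0.5653 0.0399 0.012 ]
B [0.4605 0.0462 0.012 ]
C [ 0.5603 -0.047   0.012 ]
A [0.4603 0.0492 0.012 ]
B [0.5669 0.0317 0.012 ]
L [ 0.4545 -0.0607  0.012 ]
R [ 0.5605 -0.0759  0.012 ]
```

The grip centre is at (0.504,-0.115) with its top at 0.129, which is consistent. I'll rotate the hand counter-clockwise and move above it.

Emit:
{"op": "arm_command", "data": {
  "twist": [
    [0,-5,0],
    [0,-8.5,0],
    [0,-8.5,0],
    [0,-8.5,0],
    [0,-8.5,0],
    [0,-8.5,0],
    [0,-8.5,0],
    [0,-8.5,0],
    [0,-8.5,0],
    [0,-8.5,0],
    [0,-8.5,0],
    [0,-8.5,0],
    [0,-8.5,0],
    [0,-8.5,0],
    [0,-8.5,0],
    [0,-8.5,0],
    [0,-8.5,0],
    [0,-8.5,0],
    [0,-8.5,0],
    [0,-8.3,0]
  ],
  "dp": [
    [0,0,0],
    [0,0,0],
    [0,0,0],
    [0,0,0],
    [0,0,0],
    [0,0,0],
    [0,0,0],
    [0,0,0],
    [0,0,0],
    [0,0,0],
    [0,0,0],
    [0,0,0],
    [0,0,0],
    [0,0,0],
    [0,0,0],
    [0,0,0],
    [0,0,0],
    [0,0,0],
    [0,0,0],
    [0,0,0]
  ],
  "hand": [1,1,1,1,1,1,1,1,1,1,1,1,1,1,1,1,1,1,1,1]
}}

```text
t: 10.4
ee_pos: [0.5112, 0.0152, 0.3046]
ee_rot: [-0.707, 0.017, -0.016, 0.707]
ft_force: [-0.2, -0.3, -0.4]
finger_gap: 0.0856
```

Emit:
{"op": "arm_command", "data": {
  "twist": [
    [0,0,0],
    [0,0,0],
    [0,0,0],
    [0,0,0],
    [0,0,0],
    [0,0,0],
    [0,0,0]
  ],
  "dp": [
    [0,0,-0.015],
    [0,0,-0.03],
    [0,0,-0.035],
    [0,0,-0.03],
    [0,0,-0.015],
    [0,0,-0.005],
    [0,0,0]
  ],
  "hand": [1,1,1,1,1,1,1]
}}

```text
t: 11.1
ee_pos: [0.5048, -0.1141, 0.3054]
ee_rot: [-0.707, 0.019, -0.018, 0.707]
ft_force: [0.6, 0.5, -0.5]
finger_gap: 0.0852
```

```bash
python3 st.py;  python3 - <<'E'
from h import *
from bench import manip
c=manip.capture("wrist"); cv2.imwrite("pics/w5.png",c["frame"])
np.savez("w5.npz",**{k:c[k] for k in ["vfov","cx","cy","pose"]})
E
```

```text
t 11.1 pos [ 0.5048 -0.1141  0.3054] jawyaw 86.96 down [-8.e-04  9.e-04 -1.e+00] q [ 0.73  0.11 -0.63  1.75  0.06  1.3   1.6 ] F [ 0.6  0.5 -0.5] T [-0.004 -0.001  0.007] gap 0.0852
```

View pics/w5.png

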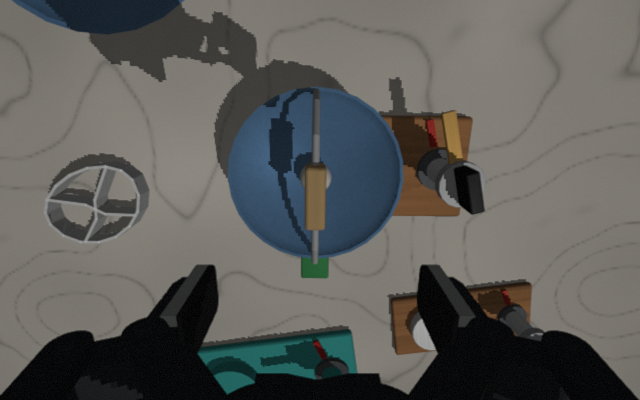

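```bash
python3 - <<'E'
from h import *
c=cal(np.load("w5.npz")); a=atz(c,(449,112),.074);b=atz(c,(458,158),.074);d=a-b
import math
print(a,b,"collar q ~",math.radians((math.degrees(math.atan2(d[1],d[0]))%360)) , "locked dir world", (math.radians(-93.4)-1.3)%(2*math.pi))
E
```

```text
[4.48334673e-01 6.25045027e-05 7.40000000e-02] [0.48813178 0.0104282  0.074     ] collar q ~ 3.3963948248374964 locked dir world 3.3530477858168823
```

Emit:
{"op": "arm_command", "data": {
  "twist": [
    [0,0,0],
    [0,0,0],
    [0,0,0],
    [0,0,0],
    [0,0,0],
    [0,0,0],
    [0,0,0],
    [0,0,0],
    [0,0,0],
    [0,0,0],
    [0,0,0],
    [0,0,0],
    [0,0,0],
    [0,0,0],
    [0,0,0],
    [0,0,0],
    [0,0,0],
    [0,0,0],
    [0,0,0],
    [0,0,0]
  ],
  "dp": [
    [0,0.01,-0.0005],
    [0,0.02,0],
    [0,0.025,0],
    [0,0.025,0],
    [0,0.025,0],
    [0,0.02,0],
    [0,0.008,0],
    [0,0,0],
    [0,0,0],
    [0,0,0],
    [0,0,0],
    [0,0,0],
    [0,0,0],
    [0,0,0],
    [0,0,0],
    [0,0,0],
    [0,0,0],
    [0,0,0],
    [0,0,0],
    [0,0,0]
  ],
  "hand": [1,1,1,1,1,1,1,1,0.6,0.45,0.35,0.3,0.28,0.26,0.24,0.22,0.2,0.18,0.16,0.14],
  "force": 30
}}

```text
t: 13.15
ee_pos: [0.5048, -0.1153, 0.1729]
ee_rot: [0.707, -0.019, 0.019, -0.707]
ft_force: [0.2, -1.6, 0.7]
finger_gap: 0.0153
```

```bash
python3 st.py;  python3 - <<'E'
from h import *
from bench import manip
c=manip.capture("wrist"); cv2.imwrite("pics/w6.png",c["frame"])
c=manip.capture("scene"); cv2.imwrite("pics/s6.png",cv2.resize(c["frame"][170:290,200:360],None,fx=5,fy=5,interpolation=cv2.INTER_CUBIC))
E
```

```text
t 13.15 pos [ 0.5048 -0.1153  0.1729] jawyaw 86.96 down [-0.e+00 -2.e-04 -1.e+00] q [ 0.69  0.24 -0.62  1.91  0.16  1.04  1.53] F [ 0.2 -1.6  0.7] T [-0.431 -0.053  0.004] gap 0.0153
```

View pics/w6.png

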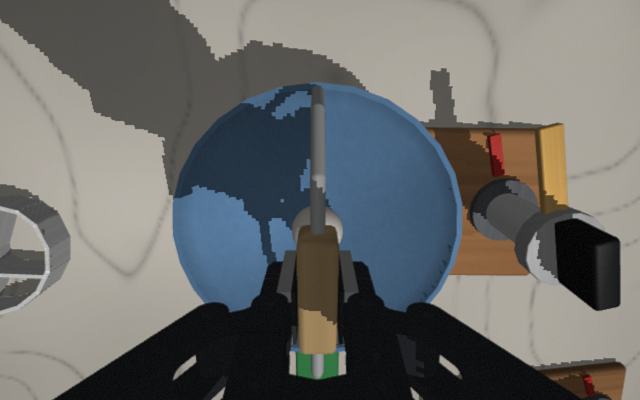

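View pics/s6.png

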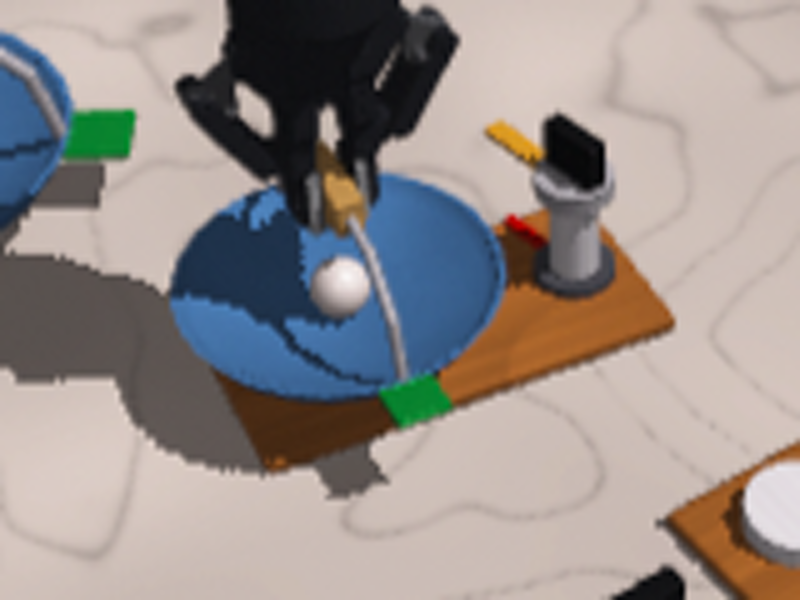

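```bash
python3 - <<'E'
from h import *
for nm in ["w5"]:
    im=cv2.imread(f"pics/{nm}.png"); c=cal(np.load(nm+".npz"))
    h=cv2.cvtColor(im,cv2.COLOR_BGR2HSV); m=cv2.inRange(h,(15,110,60),(32,255,255)); 
    m[:100]=0;m[175:]=0;m[:,:435]=0;m[:,475:]=0
    ys,xs=np.nonzero(m);print(len(xs),xs.min(),xs.max(),ys.min(),ys.max())
    P=np.array([atz(c,(x,y),.074)[:2] for x,y in zip(xs,ys)],np.float32)
    (cx,cy),(w,hh),an=cv2.minAreaRect(P*1000)
    w_,v=np.linalg.eigh(np.cov(P.T));d=v[:,1];print(cx,cy,w,hh,an, (np.degrees(np.arctan2(d[1],d[0]))%180))
    cv2.imwrite("pics/m5.png",cv2.resize(np.hstack([im[95:215,400:500],cv2.cvtColor(m,cv2.COLOR_GRAY2BGR)[95:215,400:500]]),None,fx=4,fy=4))
E
```

```text
798 435 468 111 163
469.6022644042969 5.214094161987305 44.55929183959961 27.36864471435547 9.253082275390625 14.039123741023815
```

View pics/m5.png

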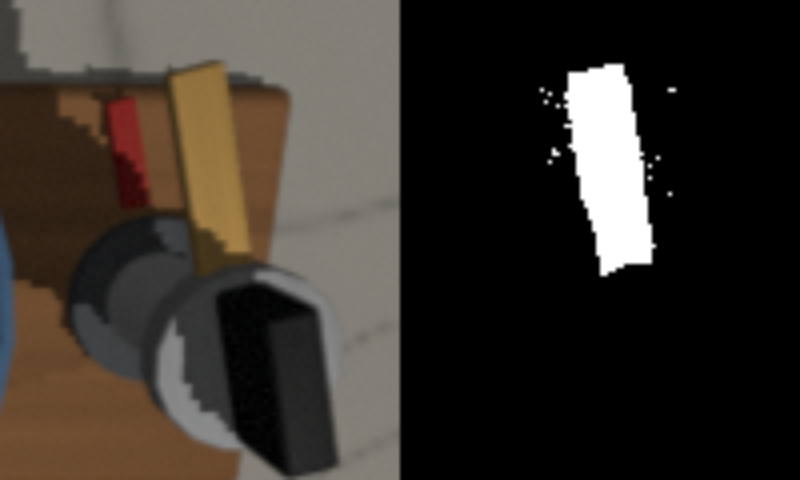

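The finger runs parallel to the red mark within about 0.02 rad, so the collar is locked. The dish grip is held and the ball is centred. Now a gentle lift.

Emit:
{"op": "arm_command", "data": {
  "twist": [
    [0,0,0],
    [0,0,0],
    [0,0,0],
    [0,0,0],
    [0,0,0],
    [0,0,0],
    [0,0,0],
    [0,0,0],
    [0,0,0],
    [0,0,0],
    [0,0,0],
    [0,0,0],
    [0,0,0],
    [0,0,0],
    [0,0,0],
    [0,0,0],
    [0,0,0],
    [0,0,0],
    [0,0,0],
    [0,0,0]
  ],
  "dp": [
    [0,0,0],
    [0,0,0],
    [0,0,0],
    [0,0,0],
    [0,-0.002,0],
    [0,-0.004,0],
    [0,-0.006,0],
    [0,-0.008,0],
    [0,-0.01,0],
    [0,-0.01,0],
    [0,-0.01,0],
    [0,-0.01,0],
    [0,-0.01,0],
    [0,-0.01,0],
    [0,-0.01,0],
    [0,-0.008,0],
    [0,-0.005,0],
    [0,-0.002,0],
    [0,0,0],
    [0,0,0]
  ],
  "hand": [0.08,0,0,0,0,0,0,0,0,0,0,0,0,0,0,0,0,0,0,0],
  "force": 70
}}

```text
t: 15.25
ee_pos: [0.5047, -0.1151, 0.2775]
ee_rot: [-0.707, 0.019, -0.019, 0.707]
ft_force: [0.4, -0.2, -2.0]
finger_gap: 0.0145
```

```bash
python3 st.py;  python3 - <<'E'
from h import *
from bench import manip
c=manip.capture("wrist"); cv2.imwrite("pics/w7.png",c["frame"])
c=manip.capture("scene"); cv2.imwrite("pics/s7.png",cv2.resize(c["frame"][150:270,200:360],None,fx=5,fy=5,interpolation=cv2.INTER_CUBIC))
E
```

```text
t 15.25 pos [ 0.5047 -0.1151  0.2775] jawyaw 86.97 down [-6.e-04  2.e-04 -1.e+00] q [ 0.72  0.13 -0.63  1.79  0.08  1.25  1.59] F [ 0.4 -0.2 -2. ] T [ 0.056 -0.017 -0.048] gap 0.0145
```

View pics/w7.png

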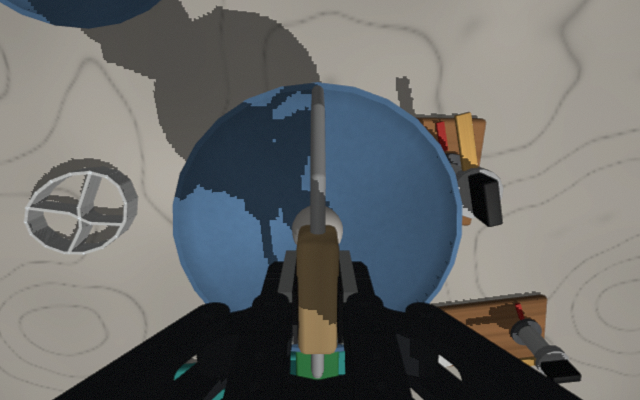

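View pics/s7.png

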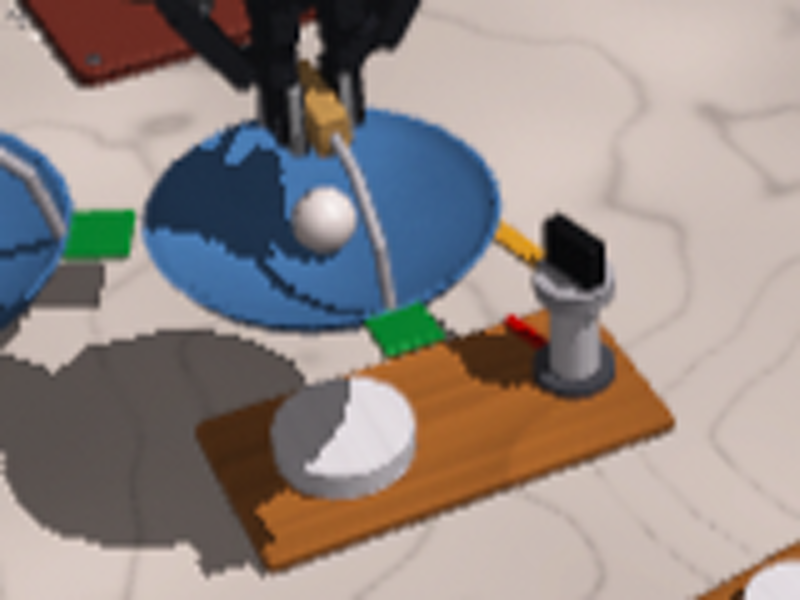

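The dish is up about 105 mm, level, with the ball centred and the collar unmoved. Now the quarter turn clockwise.

Emit:
{"op": "arm_command", "data": {
  "twist": [
    [0,1,0],
    [0,2,0],
    [0,3,0],
    [0,4,0],
    [0,4,0],
    [0,5,0],
    [0,5,0],
    [0,5,0],
    [0,5,0],
    [0,5,0],
    [0,5,0],
    [0,5,0],
    [0,5,0],
    [0,5,0],
    [0,5,0],
    [0,5,0],
    [0,5,0],
    [0,4,0],
    [0,3,0],
    [0,3,0]
  ],
  "dp": [
    [0,0,0],
    [0,0,0],
    [0,0,0],
    [0,0,0],
    [0,0,0],
    [0,0,0],
    [0,0,0],
    [0,0,0],
    [0,0,0],
    [0,0,0],
    [0,0,0],
    [0,0,0],
    [0,0,0],
    [0,0,0],
    [0,0,0],
    [0,0,0],
    [0,0,0],
    [0,0,0],
    [0,0,0],
    [0,0,0]
  ],
  "hand": [0,0,0,0,0,0,0,0,0,0,0,0,0,0,0,0,0,0,0,0]
}}

```text
t: 17.35
ee_pos: [0.5048, -0.1151, 0.2778]
ee_rot: [0.512, -0.488, 0.488, -0.512]
ft_force: [-0.3, 0.7, -4.4]
finger_gap: 0.0148
```

Emit:
{"op": "arm_command", "data": {
  "twist": [
    [0,2.5,0],
    [0,2,0],
    [0,1.4,0],
    [0,0.5,0],
    [0,0,0],
    [0,0,0],
    [0,0,0],
    [0,0,0],
    [0,0,0],
    [0,0,0]
  ],
  "dp": [
    [0,0,0],
    [0,0,0],
    [0,0,0],
    [0,0,0],
    [0,0,0],
    [0,0,0],
    [0,0,0],
    [0,0,0],
    [0,0,0],
    [0,0,0]
  ],
  "hand": [0,0,0,0,0,0,0,0,0,0]
}}

```text
t: 18.35
ee_pos: [0.5048, -0.1151, 0.2779]
ee_rot: [-0.485, 0.515, -0.515, 0.485]
ft_force: [-0.3, -0.1, -3.7]
finger_gap: 0.0145
```

```bash
python3 st.py;  python3 - <<'E'
from h import *
from bench import manip
c=manip.capture("wrist"); cv2.imwrite("pics/w8.png",c["frame"]);np.savez("w8.npz",**{k:c[k] for k in ["vfov","cx","cy","pose"]})
c=manip.capture("scene"); cv2.imwrite("pics/s8.png",cv2.resize(c["frame"][150:270,200:360],None,fx=5,fy=5,interpolation=cv2.INTER_CUBIC));np.savez("s8.npz",**{k:c[k] for k in ["vfov","cx","cy","pose"]})
c=manip.capture("top"); cv2.imwrite("pics/t8.png",cv2.resize(c["frame"][150:250,295:415],None,fx=6,fy=6,interpolation=cv2.INTER_CUBIC));np.savez("t8.npz",**{k:c[k] for k in ["vfov","cx","cy","pose"]})
E
```

```text
t 18.35 pos [ 0.5048 -0.1151  0.2779] jawyaw -3.43 down [-0.  0. -1.] q [ 0.63  0.12 -0.52  1.8   0.06  1.24  0.03] F [-0.3 -0.1 -3.7] T [0.056 0.008 0.018] gap 0.0145
```

View pics/w8.png

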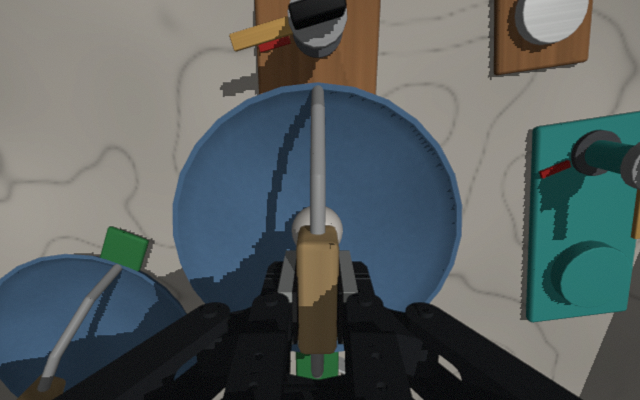

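View pics/s8.png

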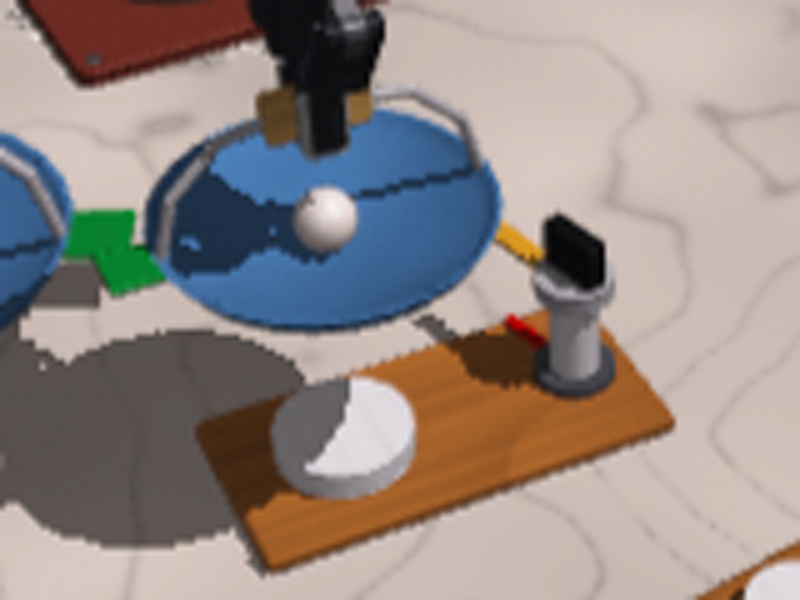

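View pics/t8.png

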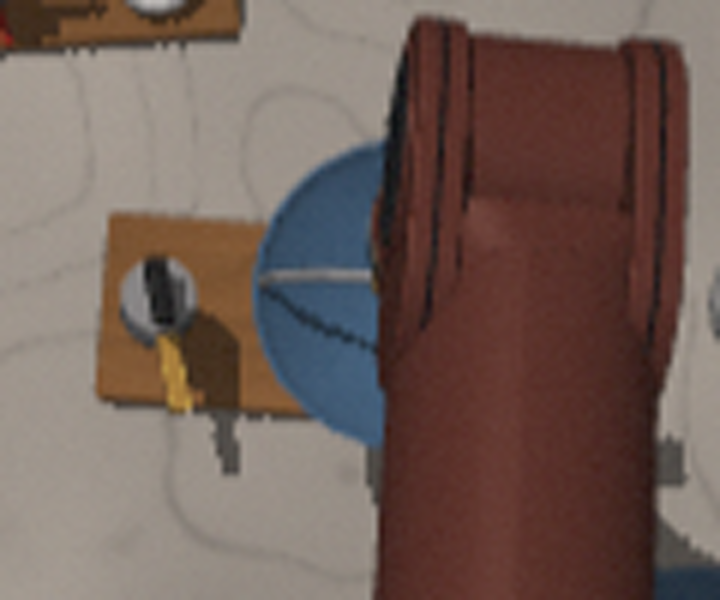

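The tab points away from the post, and the dish sits in the same wrist-view pixels as when seated, so it hasn't tilted or slipped. The ball is centred and the collar is at its mark, so I'm handing in.

```bash
python3 -c "
from bench import manip
print(manip.sign_off())"; python3 st.py
```

```text
the job is handed in; nothing more can be done
None
the job is handed in; nothing more can be done
```

The job is handed in, finished at 18.4 s of the 58 s allowed; no verdict was reported.

I turned the collar clockwise until the wrist torque jumped to about 1.1 N m at its stop. I then gripped the dish by its wooden grip, lifted it about 105 mm, and turned it a quarter turn clockwise over its seat.

**Last checks:**
- **Collar:** the finger lies parallel to the red mark within about 0.02 rad. One rough pixel estimate gave about 1.26 rad, lower than the 1.3 stop but above the 1.2 limit.
- **Dish position:** it hangs within a couple of mm of where it started over the seat, with its underside about 105 mm above it. The arm was at rest, and the dish was held at 70 N with a 14.5 mm gap.
- **Level:** the tool was vertical to under 0.001 rad. The dish appeared at the same pixels in the wrist picture as when it was seated, so it showed no slip or tilt.
- **Tab direction:** by the jaw yaw the tab points straight away from the post. The stand's yaw is known to about 1 degree, and the separate estimates ran from -3.0 to -3.8 degrees.
- **Ball:** it looked centred in both the scene and wrist pictures.
- **Cutters:** I kept the arm clear of them, but made no separate check of their positions at the end.

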